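Turn the rose shelf tag through the twisted guide

TASK

On the herb shop's counter, pick the rose-pink tag peg off the wooden board and drop it, foot first with its white face on the robot's side, into the blue-rimmed mouth of the twisted guide, so that it falls right through, comes out turned half round and stands on the guide's floor with its white face to the customers, away from the robot. Let go of it, and leave the yellow and the green tag peg where they are.

Things in the scene. Friction and masses are not known exactly. Their poses are not given: they have to be found in the camera images.
- tag_rose: Rose-pink tag peg, about 30 g, 60 mm tall: round foot 22 mm across, 34 high; tag plate across it 8 (x) x 56 (y) mm at z = 22 to 34; above that a pinch tab 12 (x) x 14 (y) mm at z = 34 to 60. Origin: centre of the foot's underside; z up. Plate ends and tab are white on the -x face, pink on the +x face. Stands on the board with -x roughly towards the robot.
- tag_saffron: Yellow tag peg, same shape and axes, to be left alone. The three tag pegs stand side by side, some 75 mm apart, in any order, on a fixed wooden board 90 x 240 x 12 mm.
- tag_mint: Green tag peg, same shape and axes, on the same board, to be left alone.
- guide: Fixed green plate 180 (x) x 150 mm, floor z = 10. Origin: counter level, plate's centre; z up; +x (brass dish) to the customers. Slot axis at x = -45, y = 0: rod cage, 26 mm bore, gaps for the plate ends, turning 180 degrees from z = 170 to 48. Funnel from z = 188 to the blue hoop at z = 230, clear 45 (x) x 85 mm (y). Posts at y = +-66. A tag let go there, plate along y, falls through.
Mind the look-alikes: they are no part of the job. There is more than one size of the tag_rose; the job needs the smallest.

How it is judged:
On the way:
1. the rose tag peg is in the mouth of the guide, foot down (z of tag_rose in the frame of guide between 0.15 and 0.225 m and x of tag_rose in the frame of guide between -0.065 and -0.025 m and y of tag_rose in the frame of guide between -0.02 and 0.02 m and angle between tag_rose's own z axis and vertical below 0.6 rad).
At the end, for the whole second after the job is handed in: The rose tag peg stands at rest on the guide's floor inside the cage (foot within 12 mm of the slot's axis each way and within 8 mm of the floor), upright within 15 degrees, square to the guide within 20 degrees, its white face towards the guide's +x side, the customers (x of tag_rose in the frame of guide between -0.057 and -0.033 m and y of tag_rose in the frame of guide between -0.012 and 0.012 m and z of tag_rose in the frame of guide between 0.005 and 0.018 m and x of guide in the frame of tag_rose below -0.02 m and angle between the x axis of tag_rose and the x axis of guide, either way round below 0.35 rad and angle between tag_rose's own z axis and vertical below 0.26 rad and linear speed of tag_rose below 0.02 m/s); the robot touches nothing.
It fails at once if the yellow tag peg is moved by more than 20 mm (distance of tag_saffron from where it was at the start of the episode above 0.02 m).
It fails at once if the green tag peg is moved by more than 20 mm (distance of tag_mint from where it was at the start of the episode above 0.02 m).
It also fails if it takes over 42 s, if anything falls off the work surface, if the arm or the gripper's body presses on something with over 40 N, if the wrist force passes 120 N, or if a joint passes its speed limit or range.

ROBOT

A 6-joint arm with a two-finger parallel gripper is mounted at the origin on the work surface. World frame = base frame: x ahead of the robot, y to its left, z up, the work surface at z = 0. Lengths are in m, angles in rad, forces in N, time in s.
With the tool pointing down it reaches from about 0.225 to 0.875 m from the base axis. Payload 3.4 kg.
Tool frame: the origin (TCP) lies midway between the tips of the shut fingers; the grasp point (between the pads) lies 19 mm behind it (manip.pinch_z is the z of the grasp point in the tool frame, in m); z points along the fingers, x is the direction in which the jaws open and shut, and the axes are right-handed (so a half turn about z gives the same grasp; the last joint's range is limited). The gripper opens to 85 mm and grips with 20 to 120 N. Pads are 22 mm wide; open, the fingers measure 114 mm over their backs; the gripper's body (76 mm by 85 mm) begins 54 mm behind the grasp point. The pads swing forward as they close: fully open they stand 13 mm farther back than shut.
Start: joints at [1.12, 0.276, 1.505, -0, 1.361, -0.121], TCP at [0.186, 0.544, 0.231] pointing down, gripper open.
Joint ranges: [-2.89, 2.89], [-0.75, 2.08], [0.22, 2.7], [-1.18, 4.32], [0.11, 2.71], [-2.7, 2.7]. Speed limits (rad/s): [2.57, 2.57, 3.14, 3.14, 3.14, 3.14].

INTERFACE

Orientations are given as a unit quaternion [w, x, y, z].
In Python, from rig import manip gives the robot as it stands. The module is installed in compiled form; this text tells all that it offers.
- The arm moves only by the tool drive_tool, never from a script. Its argument "steps" is a list of rows, each a list of 5 numbers: the shift along the tool's x, y, z in mm, then the turn about the tool's z in rad, then the gripper command: -1 is shut, 1 is fully open, values between are in proportion. A call has 1 to 5 rows; each row is the pose to reach, as a shift and turn from the pose measured when the call began, along the tool's axes at that moment; what a row does not reach only later rows make up. A row lasts 1/10 s, in which the tool goes at most 50 mm and 8.59 degrees, less where a joint would pass 70% of its speed; a pose out of reach is approached as far as the arm can. A call with a gripper value outside its range is refused whole. The fingers move at their own pace and stop on an object; "squeeze" is the grip in N (left out, the last holds). Time passes only in rows, so rows that repeat a pose let the fingers close. It gives the time, the measured TCP pose, the force and the opening at its end, in the units of the state.
- manip.get_state(): the state, without advancing time (a new reading comes with each control period).
- manip.get_image(name): name is "side" or "top"; returns the picture (400x640x3 uint8, blue, green, red); there is no depth.
- manip.get_calibration(name): a dict with "camera_matrix" (3x3 intrinsics, pixels), "rvec" (rotation vector, rad) and "tvec" (3), from world to camera coordinates, as OpenCV has them. Camera axes: x right, y down, z forward; pixel columns grow to the right and rows downward; lengths in m; the calibration is good to about 2 mm. A picture is of the moment at which its call begins. get_calibration takes no time and is no camera call.
- manip.sign_off(): hands the job in, once; it reports no verdict.
Trained networks look in the newest picture that a camera, given by its name, has taken for a name from the list of things; names that differ only in an ending like _2 or _b are one class to them, and where a whole thing is asked for, a point or a joint stands for the part that bears it (a point fixed in the world has none). Each returns a list of dicts, best first, with "conf" (0 to 1); they miss things now and then, are a little off and sometimes report something else, mostly with a low value. They report only what shows in the picture. A call takes as long as a camera call. They do not tell look-alikes from the thing itself.
- manip.masks_of(camera, name): "pixels" (400x640 bool, what is visible of it) and "location" ([column, row] in pixels, amid what is visible of it).
The state is a dict: "clock": time; "qpos": joint angles; "qd": joint speeds; "effort": joint torques, N m; "position": TCP position; "ee_rot": TCP orientation; "contact_force": force on the tool from outside, world axes, zero at the start; "moment": the same for the moment, N m; "width": finger opening in m.
Only numpy, scipy, OpenCV 4.12 (cv2) and the standard library are available. Lean on these libraries where they do the work, as an engineer would, in place of code of your own. Each camera call takes 0.05 s, during which the arm holds its last target.

## Working session

There is one attempt and no reset: what is moved stays moved. The work goes in short steps, Python scripts to look and compute and a tool call to move; the robot and the scene stay as the last step left them, time stands still between calls to the robot, and variables do not carry over. Pictures are saved under pics/ and viewed, and the job is handed in when it is done.

Besides the shell and the picture viewer there is one more tool, called after ">>>" by a JSON object that holds its "method" and its "body". drive_tool: Moves the arm, as the interface text tells. Its arguments: {"type":"object","properties":{"steps":{"type":"array","items":{"type":"array","items":{"type":"number"}}},"squeeze":{"type":"number"}},"required":["steps"]}

```bash
mkdir -p pics; python3 - <<'E'
from rig import manip
import cv2,numpy as np
s=manip.get_state()
for k in s: print(k,np.round(s[k],4))
print(manip.pinch_z)
for c in ("side","top"):
    im=manip.get_image(c); cv2.imwrite(f"pics/{c}0.png",im)
    k=manip.get_calibration(c); print(c,{a:np.round(np.array(b),4).tolist() for a,b in k.items()})
    for n in ("tag_rose","tag_saffron","tag_mint","guide"):
        for d in manip.masks_of(c,n):
            print(c,n,round(d["conf"],2),np.round(d["location"]),d["pixels"].sum())
E
```

```text
clock 0.0
qpos [ 1.12    0.2766  1.5062  0.      1.3607 -0.121 ]
qd [ 0.003  -0.0001 -0.0022 -0.0013  0.0012  0.001 ]
effort [-1.60000e-03 -4.16789e+01 -2.45798e+01 -5.00000e-04  1.14000e-02
 -0.00000e+00]
position [0.186  0.5435 0.2304]
ee_rot [ 4.000e-04  8.136e-01  5.814e-01 -8.000e-04]
contact_force [-0.6854 -0.6041  0.5896]
moment [ 0.0335 -0.017   0.0139]
width 0.0856
-0.0187
side {'camera_matrix': [[487.1175, 0.0, 318.0194], [0.0, 487.1175, 197.3741], [0.0, 0.0, 1.0]], 'rvec': [2.3308, -0.1417, 0.0773], 'tvec': [-0.4595, 0.0419, 0.9798]}
side tag_rose 0.86 [365. 269.] 314
side tag_rose 0.81 [266. 244.] 569
side tag_rose 0.61 [289. 294.] 813
side tag_saffron 0.51 [359. 230.] 283
side tag_mint 0.74 [377. 303.] 387
side guide 0.83 [317. 132.] 4641
top {'camera_matrix': [[414.74, 0.0, 315.5466], [0.0, 414.74, 202.2401], [0.0, 0.0, 1.0]], 'rvec': [2.1174, -2.1311, 0.196], 'tvec': [-0.0305, 0.4755, 0.8158]}
top tag_rose 0.77 [424. 248.] 440
top tag_rose 0.74 [399. 186.] 216
top tag_rose 0.59 [364. 261.] 318
top tag_saffron 0.55 [359. 180.] 207
top tag_mint 0.53 [434. 176.] 174
top guide 0.63 [202. 192.] 6363
```

View pics/side0.png

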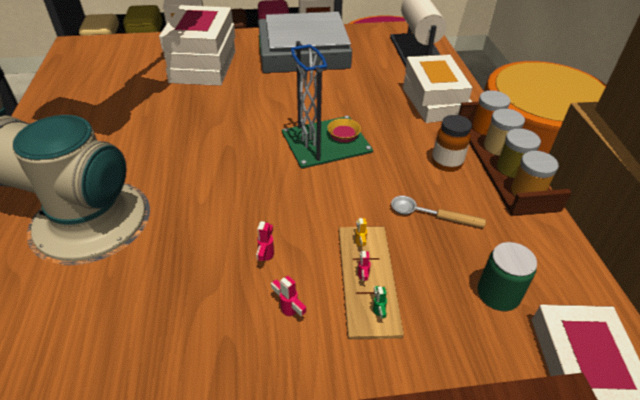

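View pics/top0.png

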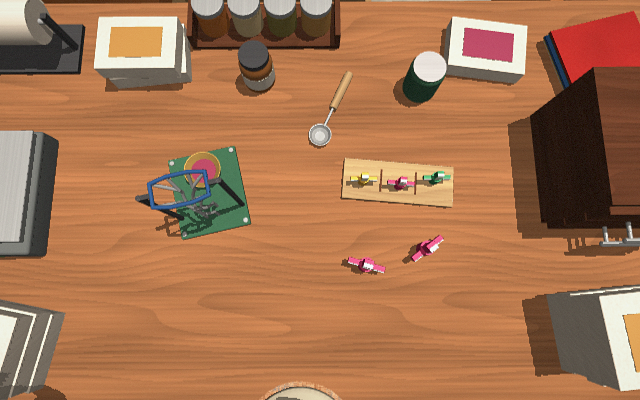

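```bash
python3 - <<'E'
import cv2
a=cv2.imread("pics/side0.png")[215:325,230:410]
b=cv2.imread("pics/top0.png")[145:285,330:460]
cv2.imwrite("pics/side0c.png",cv2.resize(a,None,fx=4.4,fy=4.4,interpolation=cv2.INTER_CUBIC))
cv2.imwrite("pics/top0c.png",cv2.resize(b,None,fx=4.2,fy=4.2,interpolation=cv2.INTER_CUBIC))
E
```

```text
(no output)
```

View pics/side0c.png

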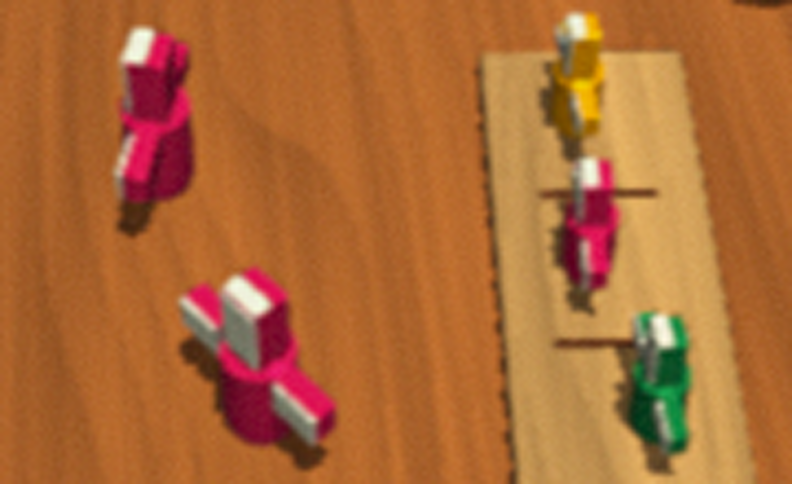

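View pics/top0c.png

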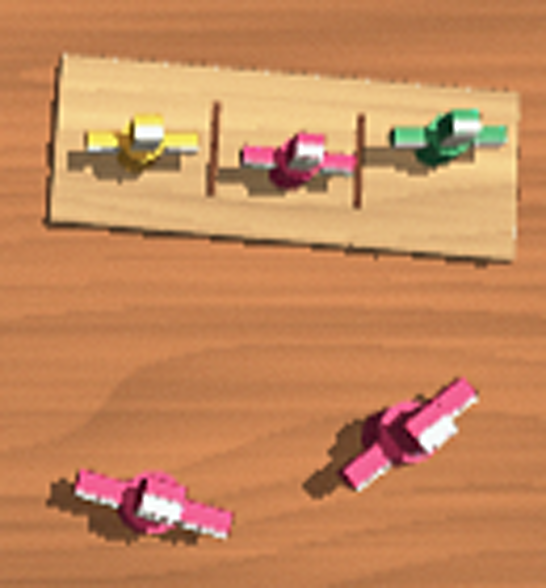

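The top view shows the rose peg on the board at (399,186), between yellow (359,180) and green (434,176). The side view has it at (365,269).

What could be taken for it:
- **Board rose peg:** side (365,269), top (399,186). Clearly the smallest, and the only one on the board.
- **Larger look-alike 1:** side (266,244), top (364,261), on the counter.
- **Larger look-alike 2:** side (289,294), top (424,248), on the counter.

The close crops confirm the board one, with its white face towards the robot. Next I'll fit the poses.

```bash
cat > h.py <<'E'
import numpy as np,cv2
from scipy.optimize import minimize
from rig import manip
def cal(c):
    k=manip.get_calibration(c); return [np.array(k[a],float) for a in ("camera_matrix","rvec","tvec")]
C={c:cal(c) for c in("side","top")}
def proj(c,P):
    K,r,t=C[c]; return cv2.projectPoints(np.asarray(P,float).reshape(-1,3),r,t,K,None)[0].reshape(-1,2)
def box(x0,x1,y0,y1,z0,z1): return np.array([[x,y,z] for x in(x0,x1) for y in(y0,y1) for z in(z0,z1)])/1e3
a=np.linspace(0,2*np.pi,24,endpoint=False)
cyl=np.array([[11*np.cos(t),11*np.sin(t),z] for t in a for z in(0,34)])/1e3
PEG=[cyl,box(-4,4,-28,28,22,34),box(-6,6,-7,7,34,60)]
def pose(P,x,y,z,yaw):
    c,s=np.cos(yaw),np.sin(yaw); return P@np.array([[c,s,0],[-s,c,0],[0,0,1]])+[x,y,z]
S=8
def sil(c,parts,p,z,x0,y0,w,h):
    m=np.zeros((h*S,w*S),np.uint8)
    for P in parts:
        q=(proj(c,pose(P,p[0],p[1],z,p[2]))-[x0,y0]+.5)*S
        cv2.fillConvexPoly(m,cv2.convexHull(np.round(q).astype(np.int32)),1)
    return cv2.resize(m.astype(np.float32),(w,h),interpolation=cv2.INTER_AREA)
def fit(masks,parts,z,p0,scale=(.01,.01,.2)):
    R={}
    for c,m in masks.items():
        ys,xs=np.where(m); x0,y0=xs.min()-15,ys.min()-15; w,h=xs.max()+16-x0,ys.max()+16-y0
        R[c]=(x0,y0,w,h,m[y0:y0+h,x0:x0+w].astype(np.float32))
    def f(p): return sum(np.abs(sil(c,parts,p,z,*R[c][:4])-R[c][4]).sum()/R[c][4].sum() for c in R)
    best=None
    for k in(0,.3,-.3):
        q=np.array(p0,float)+[0,0,k]
        r=minimize(f,q,method="Nelder-Mead",options=dict(initial_simplex=np.vstack([q]+[q+np.eye(3)[i]*scale[i] for i in range(3)]),xatol=1e-5,fatol=1e-5))
        if best is None or r.fun<best.fun: best=r
    return best
def ray(c,uv,z):
    K,r,t=C[c]; R=cv2.Rodrigues(r)[0]; d=R.T@np.linalg.inv(K)@[uv[0],uv[1],1]; o=-R.T@t
    return o+d*(z-o[2])/d[2]
E
python3 - <<'E'
from h import *
M={}
for c in("side","top"):
    M[c]=manip.get_image(c)
def pink(c,loc,rad=22):
    hsv=cv2.cvtColor(M[c],cv2.COLOR_BGR2HSV); 
    return hsv
for n,locs in (("tag_rose",{"side":(365,269),"top":(399,186)}),("tag_saffron",{"side":(359,230),"top":(359,180)}),("tag_mint",{"side":(377,303),"top":(434,176)})):
    mk={}
    for c in M:
        ds=[d for d in manip.masks_of(c,n) if np.hypot(*(np.array(d["location"])-locs[c]))<15]
        if ds: mk[c]=ds[0]["pixels"]
    g=ray("top",locs["top"],.04)
    r=fit(mk,PEG,.012,[g[0],g[1],0]); print(n,list(mk),np.round(r.x,4),round(r.fun,3))
    for c in mk:
        r1=fit({c:mk[c]},PEG,.012,[g[0],g[1],0]); print("   ",c,np.round(r1.x,4),round(r1.fun,3))
# guide plate and hoop
blue={}
for c in M:
    hsv=cv2.cvtColor(M[c],cv2.COLOR_BGR2HSV)
    b=cv2.inRange(hsv,(100,120,50),(125,255,255))
    x0,y0,x1,y1={"side":(280,30,340,80),"top":(140,160,220,215)}[c]
    z=np.zeros_like(b); z[y0:y1,x0:x1]=b[y0:y1,x0:x1]
    ys,xs=np.where(z); blue[c]=z; print(c,"hoop",xs.min(),xs.max(),ys.min(),ys.max(),len(xs))
    g=cv2.inRange(hsv,(60,100,25),(90,255,255)); zz=np.zeros_like(g)
    x0,y0,x1,y1={"side":(270,105,385,175),"top":(140,135,265,250)}[c]; zz[y0:y1,x0:x1]=g[y0:y1,x0:x1]
    cnt=np.vstack(cv2.findContours(zz,0,2)[0]); 
    print(c,"plate",zz.sum()//255)
    cv2.imwrite(f"pics/g_{c}.png",np.hstack([cv2.resize(M[c][y0-80 if c=='side' else y0:y1,x0:x1],None,fx=3,fy=3),]))
    np.save(f"plate_{c}.npy",zz); np.save(f"blue_{c}.npy",z)
E
```

```text
tag_rose ['side', 'top'] [ 0.5168 -0.2118 -0.0973] 0.282
    side [ 0.5171 -0.2119 -0.1136] 0.131
    top [ 0.516  -0.2111 -0.0999] 0.115
tag_saffron ['side', 'top'] [ 0.5265 -0.1351  0.0024] 0.488
    side [ 0.5272 -0.1343 -0.0127] 0.162
    top [ 5.253e-01 -1.340e-01 -4.000e-04] 0.245
tag_mint ['side', 'top'] [ 0.5285 -0.2888  0.0025] 0.268
    side [ 0.5288 -0.2891  0.0069] 0.094
    top [ 0.5282 -0.2883 -0.0104] 0.16
side hoop 290 326 45 70 278
side plate 1728
top hoop 147 210 170 209 572
top plate 1592
```

```bash
python3 - <<'E'
from h import *
hull={}
for c in("side","top"):
    z=cv2.morphologyEx(np.load(f"plate_{c}.npy"),cv2.MORPH_OPEN,np.ones((2,2)))
    h=cv2.convexHull(np.vstack(cv2.findContours(z,0,2)[0])); m=np.zeros_like(z); cv2.fillConvexPoly(m,h,1); hull[c]=m>0
PL=[box(-90,90,-75,75,0,10)]
g=ray("top",(208,192),.01); print("guess",g)
for cs in(("side","top"),("side",),("top",)):
    r=fit({c:hull[c] for c in cs},PL,0,[g[0],g[1],.2]); print("plate",cs,np.round(r.x,4),round(r.fun,3))
    if len(cs)==2: G=r.x
# hoop: min-area rect of rays onto z=.23
for c in("side","top"):
    z=np.load(f"blue_{c}.npy"); n,l,st,ce=cv2.connectedComponentsWithStats(z); i=1+np.argmax(st[1:,4])
    ys,xs=np.where(l==i); P=np.array([ray(c,(x,y),.230)[:2] for x,y in zip(xs,ys)])
    rc=cv2.minAreaRect((P*1e3).astype(np.float32)); print(c,"hoop rect",np.round(rc[0],1),np.round(rc[1],1),round(rc[2],2))
R=np.array([[np.cos(G[2]),-np.sin(G[2])],[np.sin(G[2]),np.cos(G[2])]])
s=G[:2]+R@[-.045,0]; print("slot axis",s)
for c in("side","top"):
    im=cv2.imread(f"pics/{c}0.png")
    F=4; x0,y0=(270,30) if c=="side" else (130,130)
    v=cv2.resize(im[y0:y0+145,x0:x0+130],None,fx=F,fy=F,interpolation=cv2.INTER_CUBIC)
    def dr(P,col):
        q=((proj(c,pose(np.array(P)/1e3,G[0],G[1],0,G[2]))-[x0,y0]+.5)*F).astype(np.int32); cv2.polylines(v,[q],True,col,1)
    dr([[-90,-75,10],[90,-75,10],[90,75,10],[-90,75,10]],(255,255,255))
    dr([[-67.5,-42.5,230],[-22.5,-42.5,230],[-22.5,42.5,230],[-67.5,42.5,230]],(0,255,255))
    dr([[-45,0,10],[-45,0,230]],(0,0,255))
    cv2.imwrite(f"pics/ov_{c}.png",v)
E
```

```text
guess [0.50580324 0.19943239 0.01      ]
plate ('side', 'top') [0.5071 0.1962 0.2223] 0.221
plate ('side',) [0.5099 0.1956 0.2164] 0.176
plate ('top',) [0.5059 0.1965 0.2202] 0.04
side hoop rect [463.  188.8] [ 59.8 107.2] 14.42
top hoop rect [463.9 189.4] [58.  98.4] 12.5
slot axis [0.46324538 0.18623827]
```

View pics/ov_side.png

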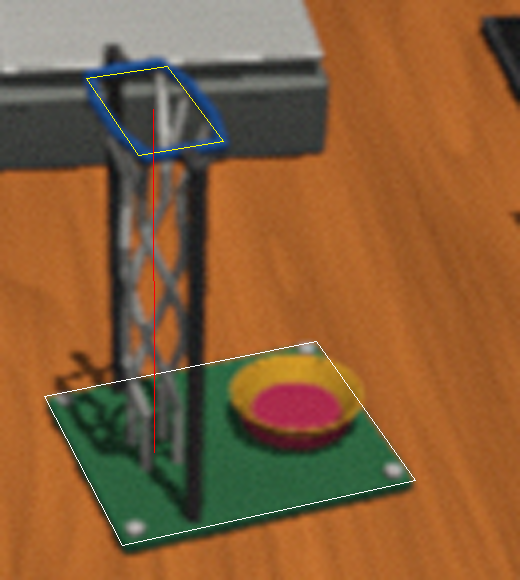

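View pics/ov_top.png

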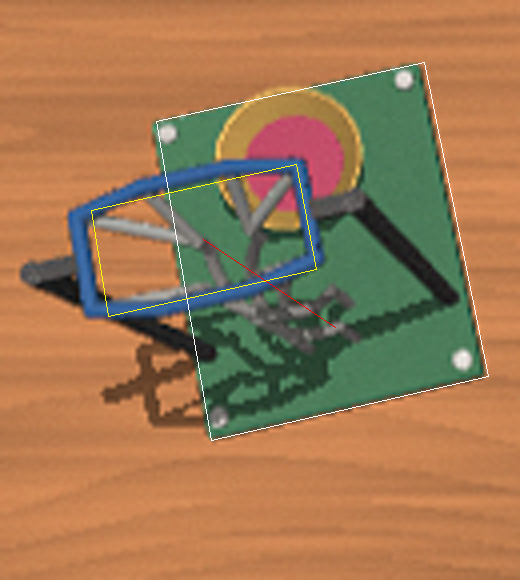

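The fits agree. The rose peg is at (0.5166, -0.2115) with yaw -0.10. The slot axis is at about (0.4635, 0.1875) with yaw 0.22. Now I'll move above the peg.

```bash
cat > go.py <<'E'
import sys,numpy as np
from scipy.spatial.transform import Rotation as R
from rig import manip
x,y,z,yaw=map(float,sys.argv[1:5])
s=manip.get_state(); q=s["ee_rot"]; r=R.from_quat([q[1],q[2],q[3],q[0]]); m=r.as_matrix()
d=m.T@(np.array([x,y,z])-s["position"])*1e3
psi=np.arctan2(m[1,0],m[0,0])
t=-(yaw-psi); t=(t+np.pi)%(2*np.pi)-np.pi
print("t",round(s["clock"],2),"pos",np.round(s["position"],4),"yaw",round(psi,4),"tilt",np.round(m[:,2],3),"q",np.round(s["qpos"],2),"w",round(s["width"],4),"F",np.round(s["contact_force"],1))
print("shift",np.round(d,1),"turn",round(t,3))
E
python3 go.py 0.5166 -0.2115 0.33 -0.10
```

```text
t 0.9 pos [0.1862 0.544  0.2314] yaw 1.241 tilt [ 0.  0. -1.] q [ 1.12  0.28  1.5  -0.    1.36 -0.12] w 0.0852 F [ 0.6  0.5 -0. ]
shift [-607.8  557.2  -98.7] turn 1.341
```

>>> {"method": "drive_tool", "body": {"steps": [[-15,14,-45,0.13,0.5],[-45,42,-75,0.27,0.5],[-80,74,-99,0.4,0.5],[-117,107,-99,0.54,0.5],[-154,141,-99,0.67,0.5]]}}

```text
clock: 1.4
position: [0.2691, 0.3546, 0.3316]
ee_rot: [-0.001, 0.96, 0.28, 0.002]
contact_force: [0.7, -0.3, 0.6]
width: 0.0639
```

```bash
python3 go.py 0.5166 -0.2115 0.33 -0.10
```

```text
t 1.4 pos [0.2691 0.3546 0.3316] yaw 0.5668 tilt [ 0.003  0.002 -1.   ] q [ 0.77  0.03  1.56 -0.    1.54  0.2 ] w 0.0639 F [ 0.7 -0.3  0.6]
shift [-95.1 610.5   1.1] turn 0.667
```

>>> {"method": "drive_tool", "body": {"steps": [[-7,48,0,0.13,0.5],[-15,97,0,0.27,0.5],[-22,145,0,0.4,0.5],[-30,193,0,0.53,0.5],[-37,242,0,0.667,0.5]]}}

```text
clock: 1.9
position: [0.368, 0.1288, 0.3318]
ee_rot: [-0.001, 0.999, -0.053, 0.002]
contact_force: [0.5, 0.2, 0.7]
width: 0.0642
```

```bash
python3 go.py 0.5166 -0.2115 0.25 -0.10
```

```text
t 1.9 pos [0.368  0.1288 0.3318] yaw -0.1054 tilt [ 0.004  0.002 -1.   ] q [ 0.16 -0.06  1.65  0.    1.55  0.26] w 0.0642 F [0.5 0.2 0.7]
shift [183.3 323.   81.5] turn -0.005
```

>>> {"method": "drive_tool", "body": {"steps": [[24,43,5,0,0.5],[48,86,12,0,0.5],[72,129,22,0,0.5],[96,172,35,0,0.5],[120,213,50,0,0.5]]}}

```text
clock: 2.4
position: [0.4649, -0.0962, 0.2823]
ee_rot: [-0.001, 0.999, -0.053, 0.003]
contact_force: [0.0, 1.2, 0.2]
width: 0.0638
```

```bash
python3 go.py 0.5166 -0.2115 0.13 -0.10
```

```text
t 2.4 pos [ 0.4649 -0.0962  0.2823] yaw -0.1063 tilt [ 0.006  0.002 -1.   ] q [-0.35  0.09  1.61  0.    1.43 -0.25] w 0.0638 F [0.  1.2 0.2]
shift [ 62.8 109.6 152.4] turn -0.006
```

>>> {"method": "drive_tool", "body": {"steps": [[20,35,25,0,0.3],[41,72,50,0,0.3],[63,110,80,0,0.3],[63,110,120,0,0.3],[63,110,152,0,0.3]]}}

```text
clock: 2.9
position: [0.5167, -0.2134, 0.128]
ee_rot: [-0.001, 0.999, -0.054, 0.002]
contact_force: [-0.4, 1.2, -0.4]
width: 0.0553
```

>>> {"method": "drive_tool", "body": {"steps": [[0,0,0,0,0.3],[0,0,0,0,0.3]]}}

```text
clock: 3.1
position: [0.5167, -0.2135, 0.128]
ee_rot: [-0.002, 0.999, -0.054, 0.002]
contact_force: [-0.1, 0.3, 0.3]
width: 0.0558
```

```bash
python3 go.py 0.5166 -0.2115 0.055 -0.10; python3 - <<'E'
from h import *
im=manip.get_image("side"); cv2.imwrite("pics/s1.png",cv2.resize(im[130:330,250:470],None,fx=3,fy=3,interpolation=cv2.INTER_CUBIC))
im=manip.get_image("top"); cv2.imwrite("pics/t1.png",cv2.resize(im[110:290,300:500],None,fx=3,fy=3,interpolation=cv2.INTER_CUBIC))
E
```

```text
t 3.1 pos [ 0.5167 -0.2135  0.128 ] yaw -0.1087 tilt [ 0.004  0.003 -1.   ] q [-0.52  0.33  1.7   0.01  1.11 -0.41] w 0.0558 F [-0.1  0.3  0.3]
shift [-0.6 -1.7 73. ] turn -0.009
```

View pics/s1.png

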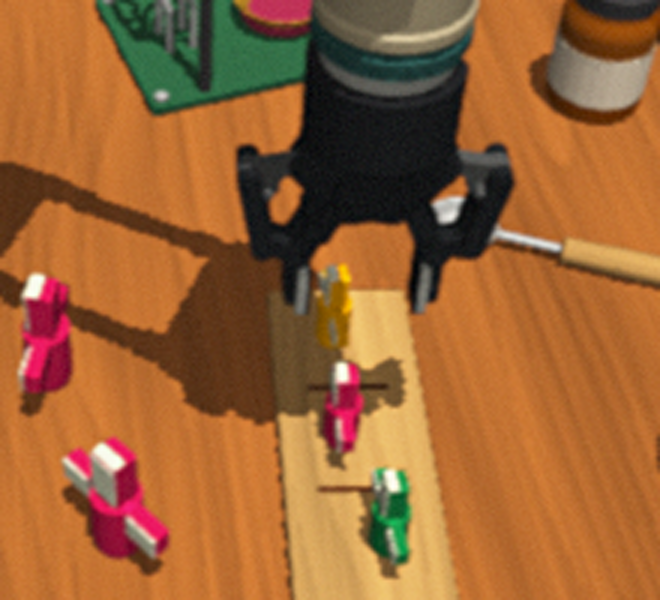

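View pics/t1.png

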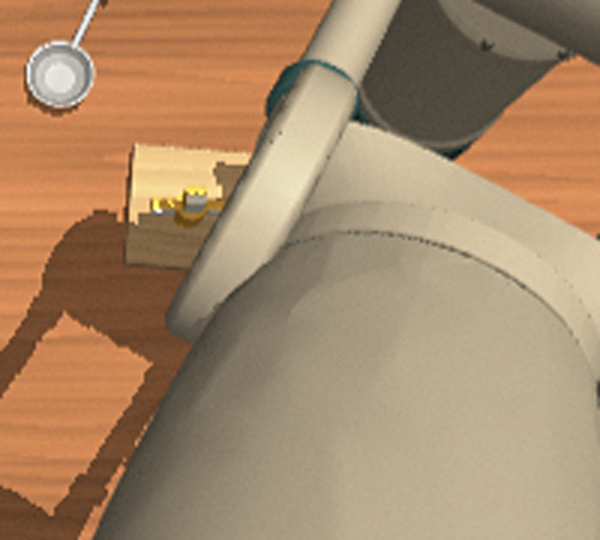

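```bash
python3 - <<'E'
from h import *
for z in(.128,.138): print(proj("side",[[.5167,-.2135,z],[.5167+.028,-.2135-.003,z],[.5167-.028,-.2135+.003,z]]).round(1).tolist())
E
python3 go.py 0.5166 -0.2118 0.049 -0.10
```

```text
[[368.3, 231.5], [385.6, 231.4], [351.0, 231.7]]
[[368.8, 227.4], [386.3, 227.2], [351.4, 227.5]]
t 3.2 pos [ 0.5181 -0.2139  0.1301] yaw -0.1082 tilt [ 0.008  0.001 -1.   ] q [-0.52  0.33  1.7   0.01  1.11 -0.41] w 0.0557 F [-0.6  0.1  0.8]
shift [-2.3 -1.8 81.1] turn -0.008
```

>>> {"method": "drive_tool", "body": {"steps": [[-0.5,-1.5,25,-0.009,0.3],[-0.5,-1.5,45,-0.009,0.3],[-0.5,-1.5,62,-0.009,0.3],[-0.5,-1.5,74,-0.009,0.3],[-0.5,-1.5,79,-0.009,0.3]]}}

```text
clock: 3.7
position: [0.5189, -0.2124, 0.0516]
ee_rot: [-0.0, 0.999, -0.049, 0.005]
contact_force: [-0.3, -0.7, 0.3]
width: 0.0556
```

```bash
python3 go.py 0.5166 -0.2118 0.049 -0.10; python3 - <<'E'
from h import *
im=manip.get_image("side"); cv2.imwrite("pics/s2.png",cv2.resize(im[180:330,280:450],None,fx=4,fy=4,interpolation=cv2.INTER_CUBIC))
E
```

```text
t 3.7 pos [ 0.5189 -0.2124  0.0516] yaw -0.0988 tilt [ 0.009  0.    -1.   ] q [-0.52  0.41  1.8   0.01  0.93 -0.42] w 0.0556 F [-0.3 -0.7  0.3]
shift [-2.4 -0.3  2.6] turn 0.001
```

View pics/s2.png

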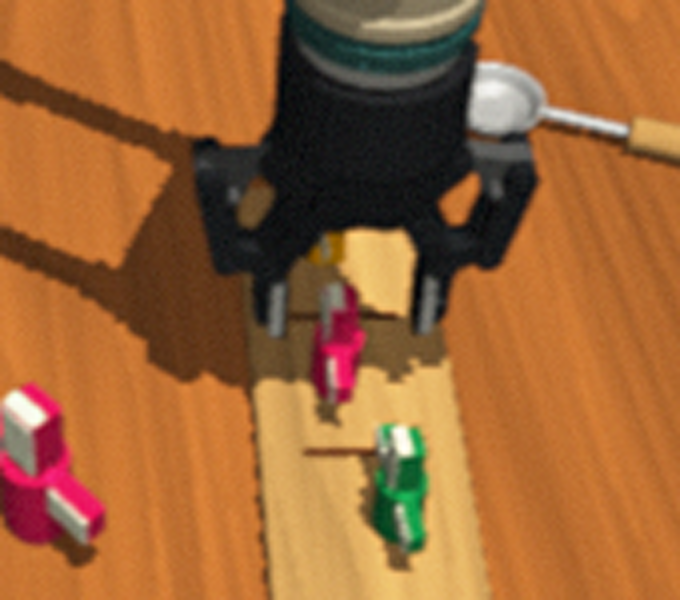

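The picture shows the fingers straddling the tab, with inner gaps of about 34 px on the left and 54 px on the right at 4x zoom. The gripper is therefore about 4 mm too far in +x. I'll shift it, lower it slightly and close partway.

>>> {"method": "drive_tool", "body": {"steps": [[-3.5,-0.5,1.5,0,0.1],[-3.5,-0.5,2,0,-0.3],[-3.5,-0.5,2,0,-0.4],[-3.5,-0.5,2,0,-0.4]], "squeeze": 25}}

```text
clock: 4.15
position: [0.5156, -0.2116, 0.0496]
ee_rot: [-0.0, 0.999, -0.049, 0.005]
contact_force: [0.0, 0.0, 0.4]
width: 0.0258
```

```bash
python3 go.py 0.5166 -0.2118 0.049 -0.10; python3 - <<'E'
from h import *
im=manip.get_image("side"); cv2.imwrite("pics/s3.png",cv2.resize(im[220:300,320:420],None,fx=7,fy=7,interpolation=cv2.INTER_CUBIC))
E
python3 go.py 0.5166 -0.2118 0.049 -0.10
```

```text
t 4.15 pos [ 0.5156 -0.2116  0.0496] yaw -0.0989 tilt [ 0.009 -0.    -1.   ] q [-0.52  0.41  1.81  0.01  0.92 -0.42] w 0.0258 F [0.  0.  0.4]
shift [1.  0.1 0.7] turn 0.001
t 4.2 pos [ 0.5155 -0.2116  0.0495] yaw -0.0989 tilt [ 0.009  0.    -1.   ] q [-0.52  0.41  1.81  0.01  0.92 -0.42] w 0.0258 F [-0.4  0.4  0.2]
shift [1.1 0.1 0.5] turn 0.001
```

View pics/s3.png

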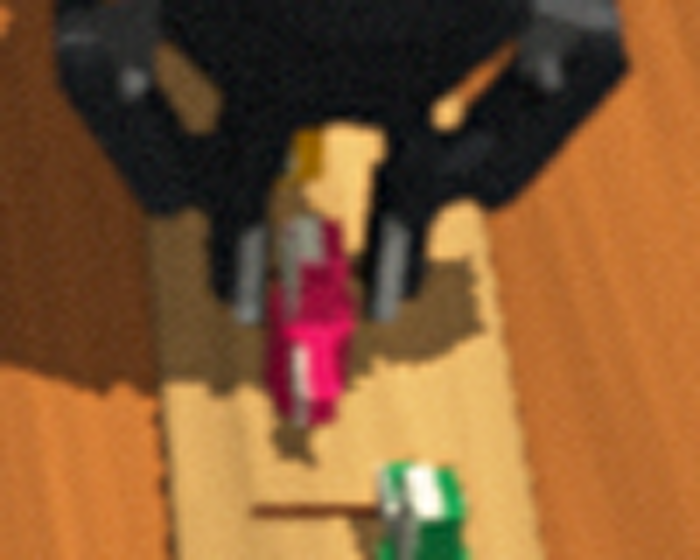

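The tab is now centred between the fingers: inner edges at crop x of about 265 and 375, with the tab middle at about 317. Closing now.

>>> {"method": "drive_tool", "body": {"steps": [[0,0,0,0,-0.6],[0,0,0,0,-0.8],[0,0,0,0,-1],[0,0,0,0,-1],[0,0,0,0,-1]], "squeeze": 40}}

```text
clock: 4.7
position: [0.5158, -0.2118, 0.0498]
ee_rot: [-0.0, 0.999, -0.049, 0.005]
contact_force: [-0.3, 0.3, 3.6]
width: 0.011
```

>>> {"method": "drive_tool", "body": {"steps": [[0,0,-3,0,-1],[0,0,-10,0,-1],[0,0,-20,0,-1],[0,0,-35,0,-1],[0,0,-50,0,-1]]}}

```text
clock: 5.2
position: [0.5152, -0.2117, 0.1009]
ee_rot: [-0.0, 0.999, -0.049, 0.005]
contact_force: [0.8, -0.0, -1.1]
width: 0.0108
```

```bash
python3 go.py 0.43 -0.12 0.32 0.06; python3 - <<'E'
from h import *
im=manip.get_image("side"); cv2.imwrite("pics/s4.png",cv2.resize(im[180:310,300:430],None,fx=5,fy=4.5,interpolation=cv2.INTER_CUBIC))
E
```

```text
t 5.2 pos [ 0.5152 -0.2117  0.1009] yaw -0.0989 tilt [ 0.01 -0.   -1.  ] q [-0.52  0.35  1.75  0.01  1.04 -0.42] w 0.0108 F [ 0.8 -0.  -1.1]
shift [ -91.7  -83.  -220. ] turn -0.159
```

View pics/s4.png

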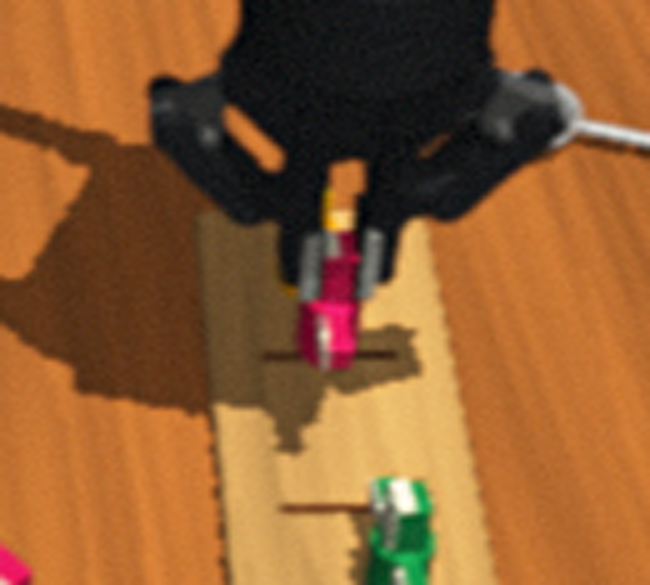

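The peg is held, with an opening of 11 mm, and it is clear of the board. Next I'll raise it and carry it over to the guide.

>>> {"method": "drive_tool", "body": {"steps": [[0,0,-40,0,-1],[0,0,-85,0,-1],[0,-15,-130,-0.03,-1],[0,-40,-170,-0.08,-1],[0,-70,-210,-0.12,-1]]}}

```text
clock: 5.75
position: [0.5205, -0.1422, 0.3155]
ee_rot: [0.002, 1.0, 0.011, 0.008]
contact_force: [0.8, 0.4, -0.9]
width: 0.0111
```

```bash
python3 go.py 0.4635 0.1875 0.32 0.222
```

```text
t 5.75 pos [ 0.5205 -0.1422  0.3155] yaw 0.0212 tilt [ 0.015 -0.004 -1.   ] q [-0.4   0.18  1.43  0.    1.52 -0.42] w 0.0111 F [ 0.8  0.4 -0.9]
shift [ -49.9 -330.8   -6.6] turn -0.201
```

>>> {"method": "drive_tool", "body": {"steps": [[-6,-40,-5,-0.03,-1],[-12,-80,-7,-0.06,-1],[-18,-120,-7,-0.1,-1],[-25,-165,-7,-0.13,-1],[-31,-205,-7,-0.16,-1]]}}

```text
clock: 6.25
position: [0.4841, 0.064, 0.3215]
ee_rot: [0.002, 0.996, 0.091, 0.008]
contact_force: [0.4, 0.0, 0.2]
width: 0.0114
```

```bash
python3 go.py 0.4635 0.1875 0.32 0.222
```

```text
t 6.25 pos [0.4841 0.064  0.3215] yaw 0.1825 tilt [ 0.016 -0.003 -1.   ] q [-0.01  0.09  1.52 -0.    1.51 -0.19] w 0.0114 F [0.4 0.  0.2]
shift [   2.1 -125.2    0.8] turn -0.04
```

>>> {"method": "drive_tool", "body": {"steps": [[0,-40,0,-0.02,-1],[1,-80,0,-0.04,-1],[2,-110,0,-0.04,-1],[2,-125,0,-0.04,-1],[2,-125,0,-0.04,-1]]}}

```text
clock: 6.75
position: [0.4627, 0.189, 0.3209]
ee_rot: [0.002, 0.994, 0.113, 0.008]
contact_force: [0.5, -0.3, -0.1]
width: 0.0108
```

>>> {"method": "drive_tool", "body": {"steps": [[0,0,0,0,-1],[0,0,0,0,-1]]}}

```text
clock: 6.95
position: [0.4628, 0.1882, 0.321]
ee_rot: [0.002, 0.994, 0.112, 0.008]
contact_force: [-0.1, -0.1, -0.3]
width: 0.011
```

```bash
python3 go.py 0.4635 0.1875 0.245 0.222; python3 - <<'E'
from h import *
im=manip.get_image("side"); cv2.imwrite("pics/side5.png",im)
v=cv2.resize(im[0:150,230:400],None,fx=4,fy=4,interpolation=cv2.INTER_CUBIC)
cv2.imwrite("pics/s5.png",v)
im=manip.get_image("top"); cv2.imwrite("pics/t5.png",cv2.resize(im[120:260,120:290],None,fx=4,fy=4,interpolation=cv2.INTER_CUBIC))
E
python3 go.py 0.4635 0.1875 0.245 0.222
```

```text
t 6.95 pos [0.4628 0.1882 0.321 ] yaw 0.2252 tilt [ 0.016 -0.003 -1.   ] q [ 0.25  0.11  1.5  -0.01  1.52  0.03] w 0.011 F [-0.1 -0.1 -0.3]
shift [-0.6  0.4 76. ] turn 0.003
t 7.05 pos [0.4629 0.1881 0.321 ] yaw 0.2244 tilt [ 0.016 -0.003 -1.   ] q [ 0.25  0.11  1.5  -0.01  1.52  0.03] w 0.0108 F [-0.   0.4 -0.2]
shift [-0.7  0.2 76. ] turn 0.002
```

View pics/s5.png

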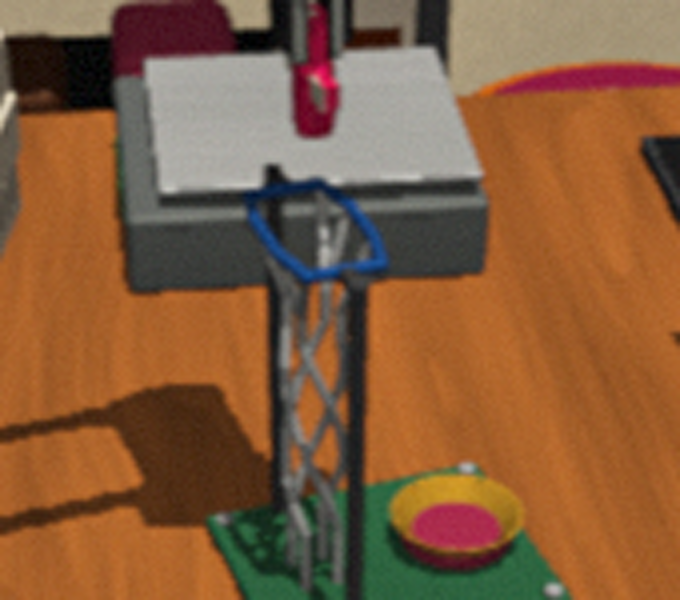

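View pics/t5.png

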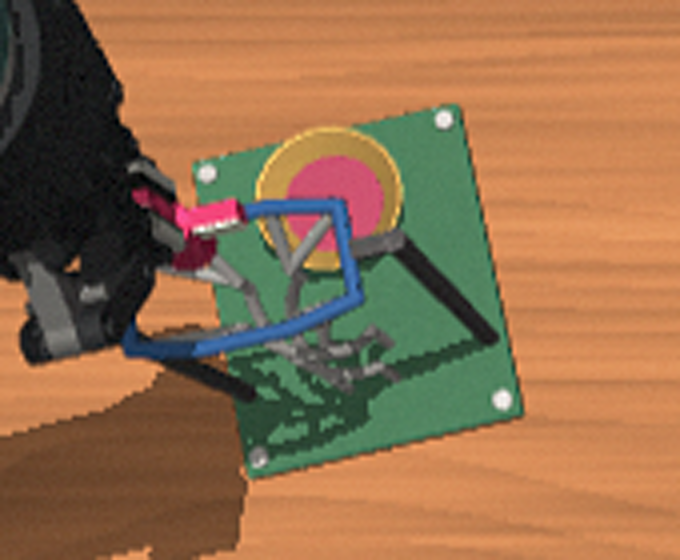

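The peg is above the hoop, which shows in the side crop at (315,230), with its white face towards the robot. I'll overlay the predicted peg to check alignment.

```bash
python3 - <<'E'
from h import *
im=cv2.imread("pics/side5.png"); x0,y0=270,0
def ov(im,c,x0,y0,w,h,F,name):
    v=cv2.resize(im[y0:y0+h,x0:x0+w],None,fx=F,fy=F,interpolation=cv2.INTER_CUBIC)
    for z,col in((.2835,(255,255,0)),(.2035,(0,255,0))):
        for P in PEG:
            q=((proj(c,pose(P,.4635,.1875,z,.222))-[x0,y0]+.5)*F); cv2.polylines(v,[cv2.convexHull(q.astype(np.float32)).astype(np.int32)],True,col,1)
    cv2.imwrite(name,v)
ov(im,"side",270,0,80,90,6,"pics/o5s.png")
im=cv2.resize(cv2.imread("pics/t5.png"),(170,140),interpolation=cv2.INTER_AREA); full=np.zeros((400,640,3),np.uint8); full[120:260,120:290]=im
ov(full,"top",130,140,90,80,6,"pics/o5t.png")
a=cv2.imread("pics/o5s.png");b=cv2.imread("pics/o5t.png"); 
E
```

```text
(no output)
```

View pics/o5s.png

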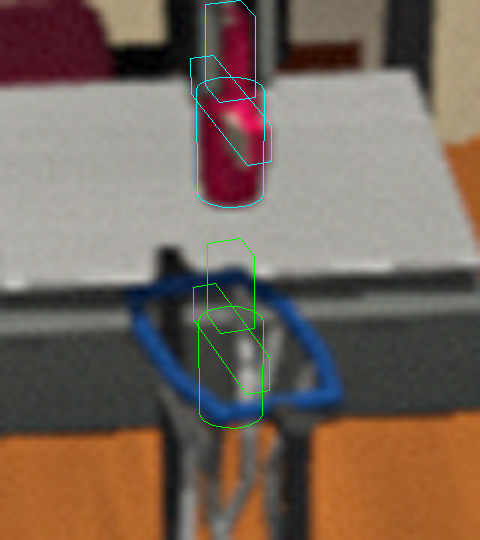

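View pics/o5t.png

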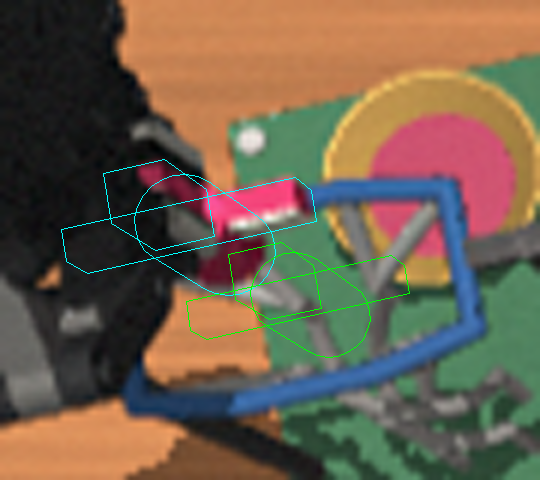

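The overlay matches within 2–3 mm in both views, well inside the funnel's clearance. Lowering.

>>> {"method": "drive_tool", "body": {"steps": [[0,0.5,25,0,-1],[0,0.5,45,0,-1],[0,0.5,60,0,-1],[0,0.5,68,0,-1],[0,0.5,74,0,-1]]}}

```text
clock: 7.55
position: [0.4644, 0.1868, 0.2466]
ee_rot: [0.002, 0.994, 0.111, 0.008]
contact_force: [0.3, 0.5, -0.5]
width: 0.0106
```

>>> {"method": "drive_tool", "body": {"steps": [[0,0,2,0,-1],[0,0,3,0,-1],[0,0,3,0,-1]]}}

```text
clock: 7.85
position: [0.4648, 0.1868, 0.2441]
ee_rot: [0.002, 0.994, 0.111, 0.008]
contact_force: [0.5, -0.6, -0.6]
width: 0.0108
```

```bash
python3 go.py 0.4635 0.1875 0.241 0.222; python3 - <<'E'
from h import *
im=manip.get_image("side"); v=cv2.resize(im[0:120,250:380],None,fx=5,fy=5,interpolation=cv2.INTER_CUBIC)
cv2.imwrite("pics/s6.png",v)
im=manip.get_image("top"); cv2.imwrite("pics/t6.png",cv2.resize(im[130:250,130:260],None,fx=5,fy=5,interpolation=cv2.INTER_CUBIC))
E
```

```text
t 7.85 pos [0.4648 0.1868 0.2441] yaw 0.2233 tilt [ 0.017 -0.003 -1.   ] q [ 0.25  0.15  1.64 -0.01  1.33  0.03] w 0.0108 F [ 0.5 -0.6 -0.6]
shift [-1.1 -1.   3.1] turn 0.001
```

View pics/s6.png

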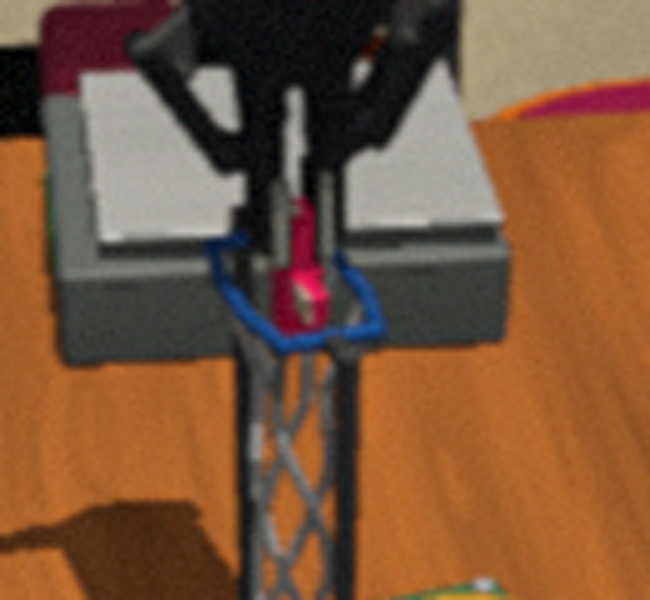

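View pics/t6.png

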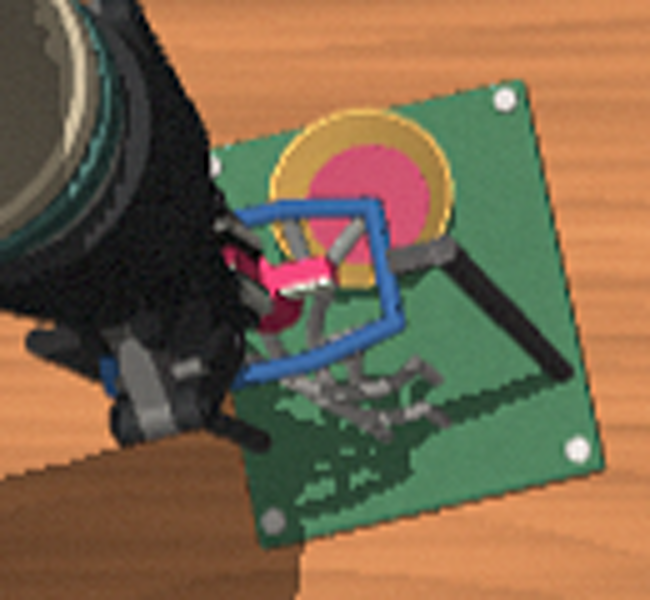

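The peg hangs in the mouth with its plate mid-way between the hoop sides. The gap at the right end is about 14 mm, as expected. I'll lower it 4 mm more and release.

>>> {"method": "drive_tool", "body": {"steps": [[-1,-0.5,3,0,-1],[-1,-0.5,5,0,-1],[-1,-0.5,5,0,-1],[-1,-0.5,5,0,-1]]}}

```text
clock: 8.35
position: [0.4637, 0.1871, 0.2391]
ee_rot: [0.002, 0.994, 0.112, 0.008]
contact_force: [0.2, -0.5, -0.5]
width: 0.0111
```

>>> {"method": "drive_tool", "body": {"steps": [[0,0,0,0,-0.2],[0,0,0,0,-0.2],[0,0,0,0,-0.2],[0,0,0,0,-0.2],[0,0,0,0,-0.2]]}}

```text
clock: 8.85
position: [0.4637, 0.1871, 0.2391]
ee_rot: [0.002, 0.994, 0.111, 0.008]
contact_force: [0.7, -0.4, -0.1]
width: 0.0339
```

```bash
python3 go.py 0.4635 0.1875 0.241 0.222; python3 - <<'E'
from h import *
im=manip.get_image("side"); v=cv2.resize(im[20:180,250:400],None,fx=3.7,fy=3.7,interpolation=cv2.INTER_CUBIC)
cv2.imwrite("pics/s7.png",v)
E
```

```text
t 8.85 pos [0.4637 0.1871 0.2391] yaw 0.2235 tilt [ 0.017 -0.003 -1.   ] q [ 0.25  0.15  1.65 -0.01  1.32  0.03] w 0.0339 F [ 0.7 -0.4 -0.1]
shift [-0.1 -0.4 -1.9] turn 0.001
```

View pics/s7.png

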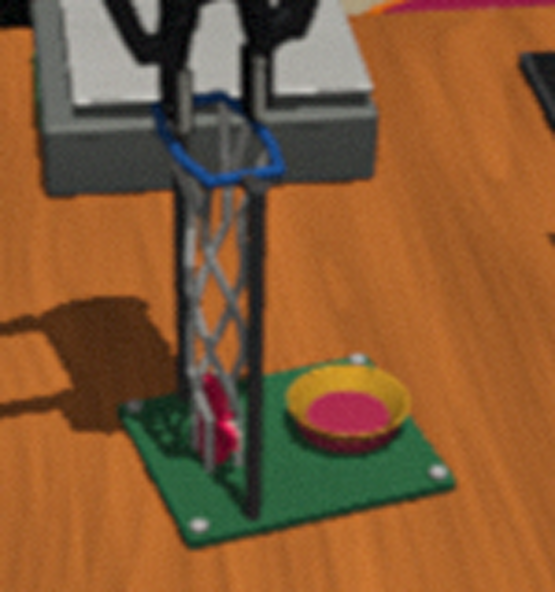

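It fell through and is standing at the bottom, at crop (215,415). I'll back the arm off upwards and check the end state.

>>> {"method": "drive_tool", "body": {"steps": [[0,0,-15,0,-0.2],[0,0,-45,0,-0.2],[0,0,-90,0,-0.2],[0,0,-120,0,-0.2],[0,30,-130,0,-0.2]]}}

```text
clock: 9.4
position: [0.4691, 0.1605, 0.3732]
ee_rot: [0.001, 0.993, 0.114, 0.012]
contact_force: [0.8, -0.2, -0.5]
width: 0.0342
```

>>> {"method": "drive_tool", "body": {"steps": [[-20,45,0,0,-0.2],[-50,85,0,0,-0.2],[-80,120,0,0,-0.2],[-100,160,0,0,-0.2],[-100,160,0,0,-0.2]]}}

```text
clock: 9.9
position: [0.4064, -0.0225, 0.3719]
ee_rot: [0.003, 0.994, 0.11, 0.012]
contact_force: [-0.2, 0.6, -0.7]
width: 0.034
```

```bash
python3 go.py 0.4635 0.1875 0.241 0.222; python3 - <<'E'
from h import *
im=manip.get_image("side"); cv2.imwrite("pics/side8.png",im)
G=(.5071,.1975,.2223)
F=8;x0,y0=285,90
a=cv2.resize(im[y0:y0+70,x0:x0+50],None,fx=F,fy=F,interpolation=cv2.INTER_CUBIC); b=a.copy()
for P in PEG:
    q=((proj("side",pose(P,.4635,.187,.01,.222+np.pi))-[x0,y0]+.5)*F); cv2.polylines(b,[cv2.convexHull(q.astype(np.float32)).astype(np.int32)],True,(255,255,0),1)
cv2.imwrite("pics/s8.png",np.hstack([a,b])[:, :800])
t=manip.get_image("top"); cv2.imwrite("pics/top8.png",t); cv2.imwrite("pics/t8.png",cv2.resize(t[150:230,150:250],None,fx=7,fy=7,interpolation=cv2.INTER_CUBIC))
for n in("tag_rose","tag_saffron","tag_mint"):
    for c in("side","top"):
        for d in manip.masks_of(c,n): print(c,n,round(d["conf"],2),np.round(d["location"]),d["pixels"].sum())
E
```

```text
t 9.9 pos [ 0.4064 -0.0225  0.3719] yaw 0.2198 tilt [ 0.024 -0.003 -1.   ] q [-0.23 -0.05  1.55  0.    1.62 -0.45] w 0.034 F [-0.2  0.6 -0.7]
shift [  98.6 -193.6  131.7] turn -0.002
side tag_rose 0.82 [266. 246.] 502
side tag_rose 0.72 [292. 296.] 806
side tag_rose 0.52 [308. 133.] 155
top tag_rose 0.86 [425. 249.] 365
top tag_rose 0.71 [214. 209.] 74
side tag_mint 0.93 [378. 302.] 378
top tag_mint 0.81 [436. 178.] 238
```

View pics/s8.png

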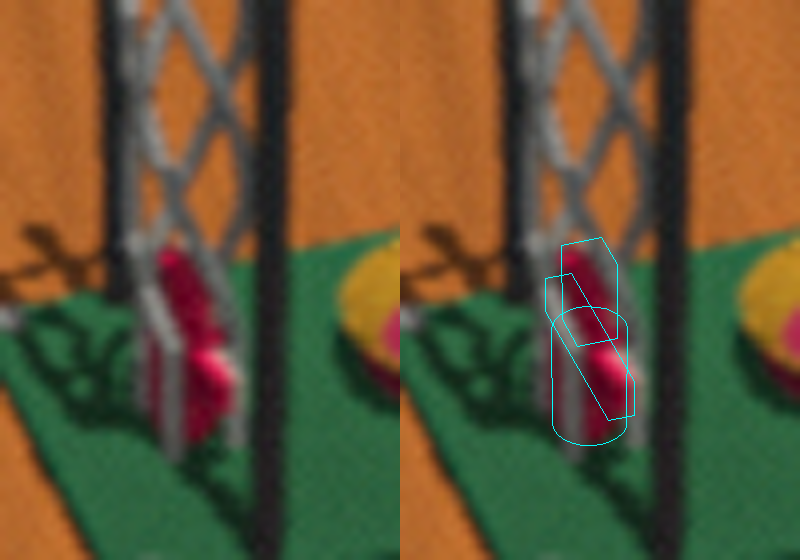

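View pics/t8.png

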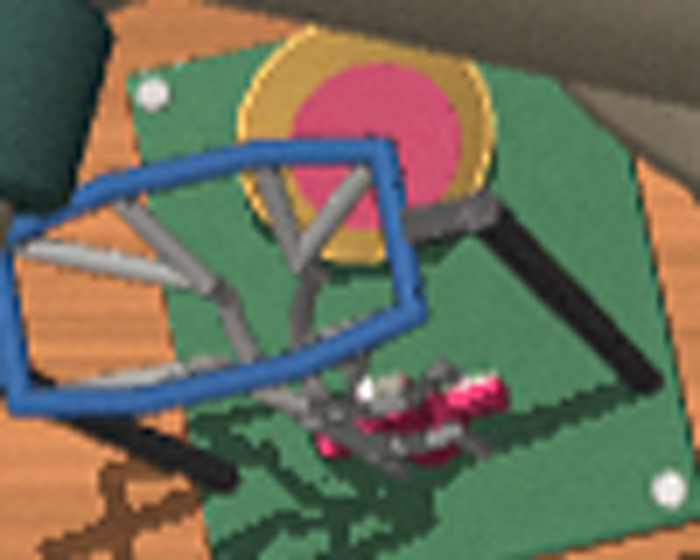

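The overlay at floor height matches: the peg is upright, pink to the robot and pale to the customer side. The yellow peg wasn't detected, so I'll check the board.

```bash
python3 - <<'E'
from h import *
a=cv2.imread("pics/side8.png"); cv2.imwrite("pics/s9.png",np.hstack([cv2.resize(i[205:325,330:410],None,fx=4.5,fy=4.5,interpolation=cv2.INTER_CUBIC) for i in(cv2.imread("pics/side0.png"),a)]))
E
```

```text
(no output)
```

View pics/s9.png

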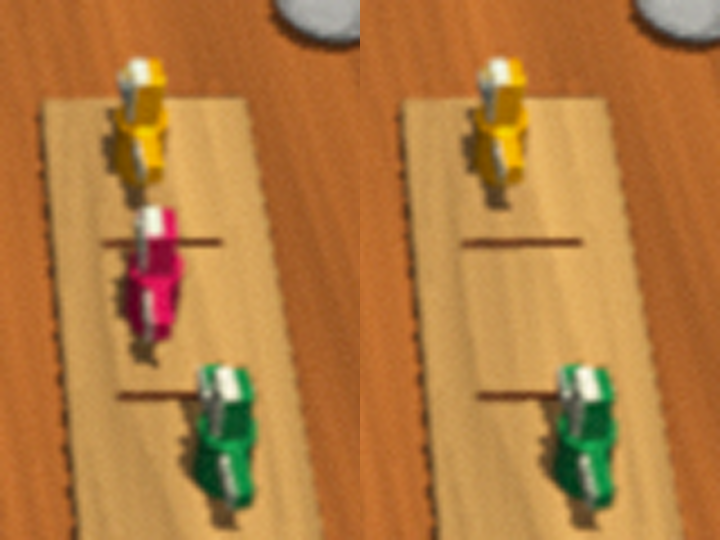

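Before and after crops side by side: yellow (140,120) and green (225,430) have not moved, and the rose peg's place is empty. Handing in.

```bash
python3 -c "
from rig import manip
print(manip.sign_off())"
```

```text
the job is handed in; nothing more can be done
None
```

I gripped the smallest rose peg (the one on the board) by its tab, carried it over the guide and let it go in the blue-rimmed mouth. It had its white face to the robot and its foot at about z = 0.20 m. It fell right through, and I backed the arm off and handed the job in at about 10 s on the robot's clock.

**Last checks:**
- **Rose peg:** In the side view it stands upright on the guide's floor inside the cage. A model placed at the slot axis, turned half round, matches it to within a few mm.
- **White face:** Pink faces the robot. The customer side shows pale in the top view, but I could only see it through the rods, not squarely.
- **Yellow and green pegs:** Both look unmoved in the before and after crops. The network missed the yellow peg in the final pictures, so I checked that one by eye.
- **Measurement noise:** Before closing, the camera put the gripper about 4 mm off-centre while the arm's own reading said about 2.4 mm. I corrected by 3.5 mm, and the tab was centred when the fingers closed. The tool's tilt reading also crept up to about 0.02 rad, with no visible effect.

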